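Load the window cell and hold the cover over its screw holes

TASK

Put the fresh window cell, the one standing flange down, flange down into the round pocket of the aluminium chamber so that it sits fully home, and let go of it. Then pick up the cover plate by its square hood and hold it level and still about 8 mm above the chamber's top, its three holes lined up with the three threaded holes so that each thread shows whole through its hole, touching neither chamber nor cell; finish while holding it there, ready for the screws. Leave the used cell (standing flange up) and the other things on the desk where they are.

Things in the scene. Friction and masses are not known exactly. Their poses are not given: they have to be found in the camera images.
- chamber: fixed aluminium block 120 (its x) x 80 (y) x 30 mm high. Origin: centre of its underside on the desk, z up. In the middle of the top a round pocket 43 mm wide, 10 mm deep. Three 6 mm threaded holes in the top at (x, y) = (42, 22), (42, -22), (-42, 0) mm: a pair at the +x end, one at the other. Two small brass hose nozzles stick out 16 mm from the +y side, 11 mm above the desk
- pocket (a point): centre of the pocket's floor, 20 mm above the desk
- fresh_cell: loose steel window cell, about 0.09 kg, 36 mm high, standing flange down: flange 40 mm across, 8 mm thick; above it a solid barrel 26 mm across, 28 mm long, with a glass disc on its end. Origin: centre of the flange's underside, z up along the barrel. Once seated, its flange lies 2 mm below the chamber's top and its barrel rises 26 mm above it, into the cover's hood
- used_cell: a second such cell, standing the other way up (barrel end on the desk, 40 mm flange at the top), to be left alone. Origin at the centre of its lower end. The two cells stand left of the chamber; either may be the nearer to the robot. A tall fixed microscope stands farther left (y above 0.43 m, x above 0.33 m): keep clear of it.
- cover: loose dark steel plate 110 (its x) x 70 (y) x 6 mm, about 0.18 kg, lying right way up, right of the chamber. Origin: centre of its underside, z up. On it a square hood, 46 mm outside, 36 mm inside, open at the top, sides along x and y, top at z = 36 mm. Three 13 mm holes at (x, y) = (42, 22), (42, -22), (-42, 0) mm like the chamber's threads: fits one way round only, plate x along chamber x
- hole0 (a point): centre of the cover's hole at (x, y) = (42, 22) mm, on its underside
- hole1 (a point): centre of the cover's hole at (x, y) = (42, -22) mm, on its underside
- hole2 (a point): centre of the cover's hole at (x, y) = (-42, 0) mm, on its underside
- thread0 (a point): centre of the chamber's threaded hole that belongs to hole0, on the top face
- thread1 (a point): centre of the chamber's threaded hole that belongs to hole1, on the top face
- thread2 (a point): centre of the chamber's threaded hole that belongs to hole2, on the top face
- bottle: brown bottle with white cap, 41 mm in diameter, 82 mm high, beyond the chamber; bystander. Origin at the centre of its underside.
- mailer: small blue slide box 31 x 83 x 22 mm, beyond the cover plate; bystander. Origin at the centre of its underside.
- slides: banded packet of glass slides 29 x 78 x 21 mm, near the desk's front edge; bystander. Origin at the centre of its underside.
- tape: roll of tape lying flat, 77 mm across, 16 mm high, near right of the desk; bystander. Origin at the centre of its underside.
Not all that is in view belongs to the job. Leave any blue or purple look-alike of the cover alone. Leave any red or yellow look-alike of the fresh_cell alone.

How it is judged (in metres and radians):
On the way, in this order (a step that is already met when the one before it is completed fails the run):
1. the fresh cell sits flange down, fully home in the pocket, let go (horizontal distance between fresh_cell and pocket below 0.003 m and z of fresh_cell in the frame of chamber below 0.0225 m and angle between fresh_cell's own z axis and vertical below 0.08 rad and contact force between the fingers and fresh_cell below 0.2 N), for 0.2 s.
2. the cover plate is held hovering, holes over the threads (horizontal distance between hole0 and thread0 below 0.0035 m and horizontal distance between hole1 and thread1 below 0.0035 m and horizontal distance between hole2 and thread2 below 0.0035 m and z of hole0 in the frame of chamber between 0.033 and 0.045 m and z of hole1 in the frame of chamber between 0.033 and 0.045 m and z of hole2 in the frame of chamber between 0.033 and 0.045 m and angle between cover's own z axis and vertical below 0.08 rad and contact force between the fingers and cover above 1 N and contact force between cover and chamber below 0.2 N and contact force between cover and fresh_cell below 0.2 N and linear speed of cover below 0.02 m/s), for 0.2 s.
At the end, for the whole second after the job is handed in: Cell flange down on the pocket floor (3 mm sideways, 2.5 mm high, 0.08 rad), released, at rest. Cover held still in the fingers, level to 0.08 rad, touching neither chamber nor cell, underside 3 to 15 mm above the chamber top, each hole within 3.5 mm horizontally of its thread (all of step 1 and all of step 2 and linear speed of fresh_cell below 0.02 m/s); the arm keeps its last pose, push and grip.
It fails at once if the used cell or a bystander (bottle, slide box, slide packet, tape roll) was moved more than 3 cm (distance of any of used_cell, bottle, mailer, slides, tape from where it was at the start of the episode above 0.03 m).
It also fails if it takes over 64 s, if anything falls off the work surface, if the arm or the gripper's body presses on something with over 40 N, if the wrist force passes 120 N, or if a joint passes its speed limit or range.

ROBOT

A 6-joint arm with a two-finger parallel gripper is mounted at the origin on a cart in front of the work surface, level with it; the furniture and walls round the work are solid. World frame = base frame: x ahead of the robot, y to its left, z up, the work surface at z = 0. Lengths are in m, angles in degrees, forces in N, time in s.
With the tool pointing down it reaches from about 0.4 to 0.825 m from the base axis. Payload 7 kg.
Tool frame: the origin (TCP) lies midway between the tips of the shut fingers; the grasp point (between the pads) lies r.hold_point_z behind it (r.hold_point_z is the distance from the TCP to the grasp point, in m); z points along the fingers, x is the direction in which the jaws open and shut, and the axes are right-handed (so a half turn about z gives the same grasp; the last joint's range is limited). The gripper opens to 88 mm and grips with 3 to 60 N. Pads are 19 mm wide; open, the fingers measure 130 mm over their backs; the gripper's body (78 mm by 193 mm) begins 47 mm behind the grasp point.
Start: joints at [-49.498, 20.546, 0.682, 0, -70.136, -16.507], TCP at [0.274, -0.617, 0.227] pointing down, gripper open.
Joint ranges: [-176.03, 176.03], [-82.01, 121.73], [-58.28, 71.71], [-173.87, 95.51], [-174.79, -0.11], [-173.66, 173.66]. Speed limits (degrees/s): [136.94, 136.94, 172.46, 180, 180, 180].

INTERFACE

Orientations are given as [roll, pitch, yaw] about the fixed x, y, z axes, in that order (R = Rz(yaw) Ry(pitch) Rx(roll)).
In Python, from plant import get_state, viewer, close_job, r gives the robot as it stands.
- The arm moves only by the tool apply_moves, never from a script. Its argument "plan" is a list of rows, each a list of 3 entries, a list of its own where there are three numbers: the closure in counts, from 0 (fully open) to 255 (shut), then the shift along the tool's x, y, z in units of 50 mm (1.0 is 50 mm), then the turn about the tool's z in units of 6 degrees (1.0 is 6 degrees). A call has 1 to 12 rows; each row shifts and turns the commanded pose from where the row before left it, along the tool's axes as they then stand; what a row does not reach is not made up. A row lasts 1/8 s, in which the tool goes at most 62.5 mm and 10.7 degrees, less where a joint would pass 70% of its speed; a pose out of reach is approached as far as the arm can. A call is refused whole if a number of a shift passes 1 or a number of a turn 1, either way. A call with a gripper value outside its range is refused whole. The fingers move at their own pace and stop on an object; "squeeze" is the grip in N (left out, the last holds). Time passes only in rows, so rows that do not move let the fingers close. It gives the time, the measured TCP pose, the force and the opening at its end, in the units of the state.
- get_state(): the state, without advancing time (a new reading comes with each control period).
- viewer.capture(name): name is "scene" or "top" or "wrist"; returns a dict with "frame" (420x560x3 uint8, blue, green, red), "K" (3x3 intrinsics, pixels), "R" (3x3) and "t" (3): a world point X has camera coordinates R X + t; the wrist camera has in their place "mount" (4x4, takes a point from camera to tool coordinates, whose origin is the TCP and whose axes are the tool frame's). Camera axes: x right, y down, z forward; pixel columns grow to the right and rows downward; lengths in m; the calibration is good to about 2 mm. A picture is of the moment at which its call begins: read the wrist's pose just before it. There is no depth.
- close_job(): hands the job in, once; it reports no verdict.
The state is a dict: "time_s": time; "joints": joint angles; "qd": joint speeds; "joint_torque": joint torques, N m; "tcp_pos": TCP position; "eef_rot": TCP orientation; "contact_force": force on the tool from outside, world axes, zero at the start; "moment": the same for the moment, N m; "gripper_width": finger opening in m.
Only numpy, scipy, OpenCV 4.12 (cv2) and the standard library are available. Lean on these libraries where they do the work, as an engineer would, in place of code of your own. Each camera call takes 0.05 s, during which the arm holds its last target.

## Working session

There is one attempt and no reset: what is moved stays moved. The work goes in short steps, Python scripts to look and compute and a tool call to move; the robot and the scene stay as the last step left them, time stands still between calls to the robot, and variables do not carry over. Pictures are saved under pics/ and viewed, and the job is handed in when it is done.

Besides the shell and the picture viewer there is one more tool, called after "Call:" by a JSON object that holds its "api" and its "payload". apply_moves: Moves the arm, as the interface text tells. Its arguments: {"type":"object","properties":{"plan":{"type":"array","items":{"type":"array"}},"squeeze":{"type":"number"}},"required":["plan"]}

```bash
mkdir -p pics; ls; python3 - <<'E'
from plant import get_state, viewer, r
import cv2, numpy as np
s=get_state(); print(s); print(r.hold_point_z)
for n in ("scene","top","wrist"):
    c=viewer.capture(n); cv2.imwrite(f"pics/{n}0.png",c["frame"]); 
    print(n,{k:np.round(np.array(v),4).tolist() for k,v in c.items() if k!="frame"})
    np.save(f"pics/{n}0.npy",c,allow_pickle=True)
E
```

```text
pics
{'time_s': 0.0, 'joints': array([-4.94962201e+01,  2.05919774e+01,  6.32038266e-01, -2.09086783e-02,
       -7.01355364e+01, -1.65063359e+01]), 'qd': array([-0.04155862, -0.14461176,  0.0241108 ,  0.03791779,  0.00991567,
       -0.06112976]), 'joint_torque': array([-6.11195610e-04, -5.82718277e+01,  2.93061090e+01,  6.99742377e+00,
        7.02840698e-03, -1.75933474e-04]), 'tcp_pos': array([ 0.2742834 , -0.6162068 ,  0.22560091]), 'eef_rot': array([-1.79991716e+02, -9.71256968e-02,  1.13990316e+02]), 'contact_force': array([-0.6010744 , -0.24499732,  0.61207987]), 'moment': array([-0.02152656,  0.01376804,  0.01950961]), 'gripper_width': 0.0877431902552348}
0.0188
scene {'K': [[423.3204, 0.0, 279.9834], [0.0, 423.3204, 209.12], [0.0, 0.0, 1.0]], 'R': [[-0.8455, -0.5338, -0.0153], [-0.2196, 0.3735, -0.9013], [0.4868, -0.7586, -0.433]], 't': [0.4171, 0.1939, 0.9518]}
top {'K': [[434.0881, 0.0, 278.8364], [0.0, 434.0881, 208.0831], [0.0, 0.0, 1.0]], 'R': [[-0.0089, -0.9998, -0.0173], [-0.991, 0.0111, -0.1333], [0.1335, 0.016, -0.9909]], 't': [-0.0483, 0.5187, 1.1139]}
wrist {'K': [[302.2136, 0.0, 280.2935], [0.0, 302.2136, 204.7204], [0.0, 0.0, 1.0]], 'mount': [[1.0, -0.0006, 0.0003, -0.0001], [0.0006, 0.9695, 0.2452, -0.0661], [-0.0005, -0.2452, 0.9695, -0.1569], [0.0, 0.0, 0.0, 1.0]]}
```

View pics/scene0.png

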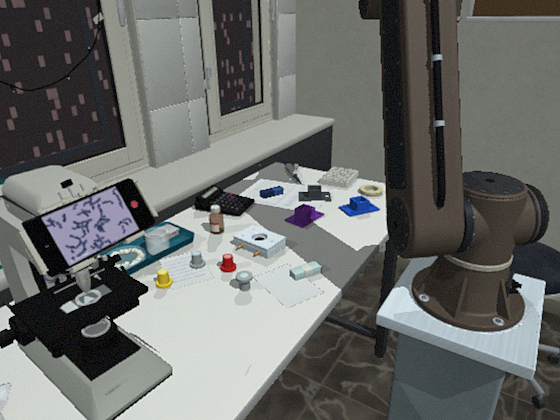

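View pics/top0.png

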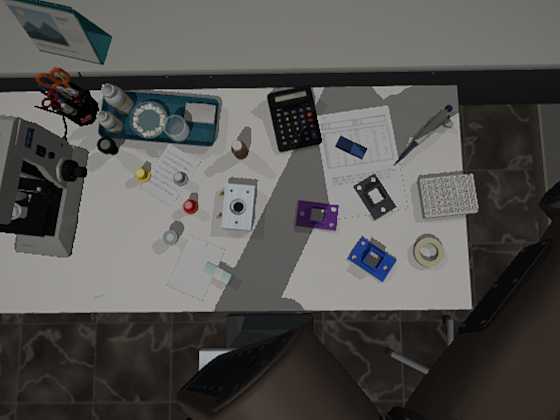

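View pics/wrist0.png

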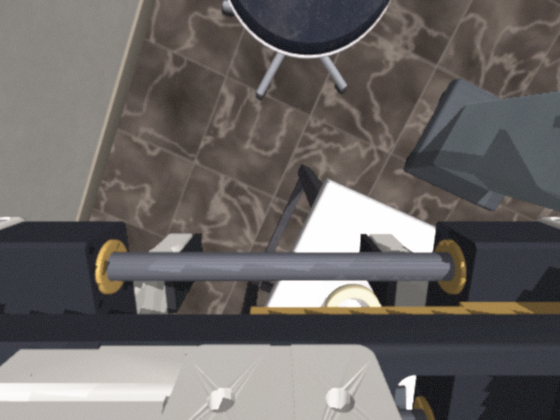

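```bash
python3 - <<'E'
import cv2, numpy as np
s=cv2.imread("pics/scene0.png"); t=cv2.imread("pics/top0.png")
a=cv2.resize(s[225:305,140:340],(800,320),interpolation=cv2.INTER_CUBIC)
b=cv2.resize(t[140:260,120:280],(400,280),interpolation=cv2.INTER_CUBIC)
c=cv2.resize(t[130:250,290:450],(400,280),interpolation=cv2.INTER_CUBIC)
cv2.imwrite("pics/crop0.png",np.vstack([a,np.hstack([b,c])]))
E
```

```text
(no output)
```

View pics/crop0.png

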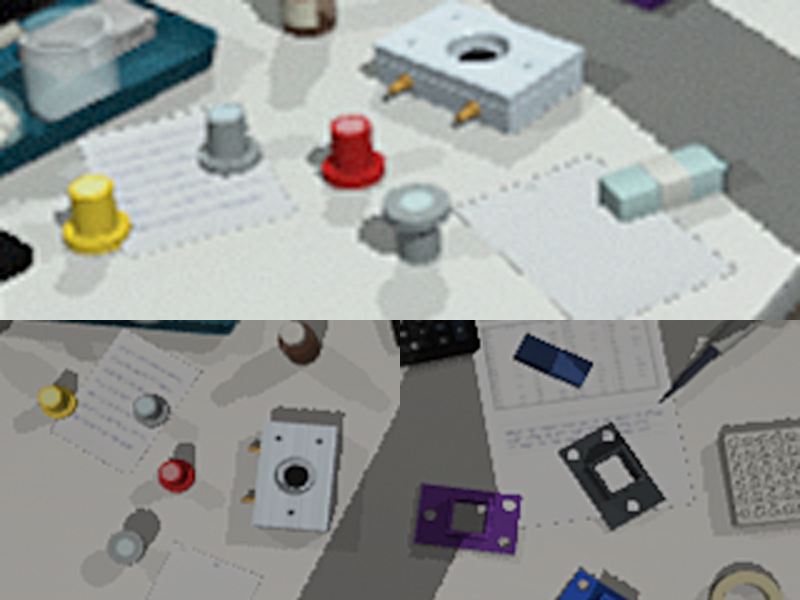

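```bash
cat > h.py <<'E'
import numpy as np, cv2
from scipy.spatial.transform import Rotation as Ro
def ray_plane(cap,uv,z,pose=None):
    uv=np.atleast_2d(np.array(uv,float)); K=cap["K"]
    d=np.c_[uv,np.ones(len(uv))]@np.linalg.inv(K).T
    if "mount" in cap:
        p,e=pose; Rw=Ro.from_euler('xyz',e,degrees=True).as_matrix()
        M=np.array(cap["mount"]); o=Rw@M[:3,3]+p; D=d@(Rw@M[:3,:3]).T
    else:
        R=np.array(cap["R"]); o=-R.T@np.array(cap["t"]); D=d@R
    k=(z-o[2])/D[:,2]
    return o+D*k[:,None]
def project(cap,X,pose=None):
    X=np.atleast_2d(X); K=cap["K"]
    if "mount" in cap:
        p,e=pose; Rw=Ro.from_euler('xyz',e,degrees=True).as_matrix(); M=np.array(cap["mount"])
        c=((X-p)@Rw-M[:3,3])@M[:3,:3]
    else: c=X@np.array(cap["R"]).T+cap["t"]
    q=c@np.array(K).T
    return q[:,:2]/q[:,2:]
E
python3 - <<'E'
import numpy as np
from h import *
t=np.load("pics/top0.npy",allow_pickle=True).item(); s=np.load("pics/scene0.npy",allow_pickle=True).item()
def crop2(u,v): return (120+u/2.5, 140+(v-320)*120/280)
def crop3(u,v): return (290+(u-400)/2.5, 130+(v-320)*120/280)
def cs(u,v): return (140+u/4,225+v/4)
P=lambda c,uv,z:np.round(ray_plane(c,uv,z),4).tolist()
print("fresh top end top",P(t,crop2(149,404),.036),"scene",P(s,cs(227,113),.036))
print("used top", P(t,crop2(126,545),.036))
print("red",P(t,crop2(176,470),.036),"yellow",P(t,crop2(57,398),.036))
for q in [(281,438),(320,442),(291,512)]: print("thr",P(t,crop2(*q),.03))
print("pocket rim",P(t,crop2(296,474),.03), "scene",P(s,cs(479,47),.03))
for q in [(608,437),(572,455),(632,508)]: print("hole",P(t,crop3(*q),.006))
print("purple hood",P(t,crop3(468,518),.036), "bottle",P(t,(238,146),.08),"mailer",P(t,(350,147),.02))
E
```

```text
fresh top end top [[0.6077, 0.2115, 0.036]] scene [[0.6021, 0.2185, 0.036]]
used top [[0.446, 0.2323, 0.036]]
red [[0.5308, 0.1811, 0.036]] yellow [[0.616, 0.3109, 0.036]]
thr [[0.5674, 0.0704, 0.03]]
thr [[0.5623, 0.0286, 0.03]]
thr [[0.4821, 0.0593, 0.03]]
pocket rim [[0.5256, 0.0542, 0.03]] scene [[0.5202, 0.0594, 0.03]]
hole [[0.5959, -0.3108, 0.006]]
hole [[0.5751, -0.271, 0.006]]
hole [[0.5121, -0.3335, 0.006]]
purple hood [[0.4989, -0.1543, 0.036]] bottle [[0.6757, 0.0502, 0.08]] mailer [[0.6857, -0.2485, 0.02]]
```

Candidates for the fresh cell in the top picture:
- Grey (180,178) stands flange down, so this is the one.
- Grey (170,238) stands flange up, so it is the used cell.
- Red (190,206) and yellow (142,174) are look-alikes.

Candidates for the cover:
- Dark grey (375,197) is the one.
- Purple (317,214) and blue (372,258) are look-alikes.
- The dark blue mailer is at (350,147).

The crop confirms both choices. I'll move over the chamber first and measure it from the wrist.

Call:
{"api": "apply_moves", "payload": {"plan": [[0,[0.85,0.84,0.07],0],[0,[0.85,0.84,0.07],0],[0,[0.85,0.84,0.07],0],[0,[0.85,0.84,0.07],0],[0,[0.85,0.84,0.07],0],[0,[0.85,0.84,0.07],0],[0,[0.85,0.84,0.07],0],[0,[0.85,0.84,0.07],0],[0,[0.85,0.84,0.07],0],[0,[0.85,0.84,0.07],0],[0,[0.85,0.84,0.07],0],[0,[0.85,0.84,0.07],0]]}}

```text
time_s: 1.65
tcp_pos: [0.5278, 0.0563, 0.1846]
eef_rot: [180.0, 0.0, 114.0]
contact_force: [1.5, -0.7, 0.1]
gripper_width: 0.0877
```

Call:
{"api": "apply_moves", "payload": {"plan": [[0,[0,0,0],0],[0,[0,0,0],0]]}}

```text
time_s: 1.9
tcp_pos: [0.5271, 0.0543, 0.1841]
eef_rot: [-179.9, -0.0, 114.0]
contact_force: [-0.2, -1.0, 0.2]
gripper_width: 0.0874
```

```bash
cat > look.py <<'E'
import sys
from plant import get_state, viewer
from h import *
n=sys.argv[1]; cam=sys.argv[2] if len(sys.argv)>2 else "wrist"
s=get_state(); c=viewer.capture(cam); c["pose"]=(s["tcp_pos"],s["eef_rot"])
np.save(f"pics/{n}.npy",c,allow_pickle=True); cv2.imwrite(f"pics/{n}.png",c["frame"])
print(s["time_s"],s["tcp_pos"],s["eef_rot"],s["gripper_width"],s["contact_force"])
E
python3 look.py w1
```

```text
1.9 [0.52705907 0.05427051 0.18414404] [-1.79934599e+02 -2.54431705e-03  1.14043137e+02] 0.087437941452037 [-0.17903944 -0.96652301  0.1526842 ]
```

View pics/w1.png

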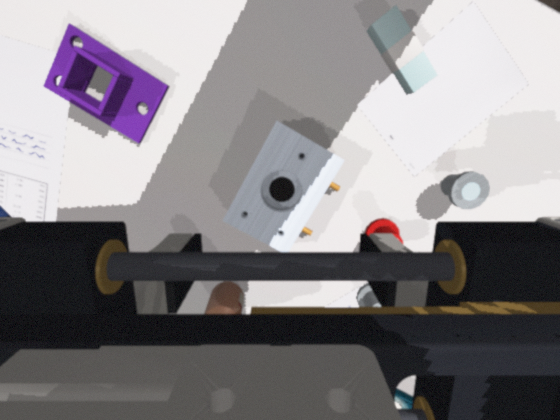

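```bash
python3 - <<'E'
from h import *
c=np.load("pics/w1.npy",allow_pickle=True).item(); f=c["frame"]
cv2.imwrite("pics/w1c.png",cv2.resize(f[110:260,210:360],(800,600) if 0 else (600,600),interpolation=cv2.INTER_CUBIC))
g=cv2.cvtColor(f,cv2.COLOR_BGR2GRAY)
T=[]
for u,v in [(302,156),(245,214),(281,233)]:
    w=g[v-5:v+6,u-5:u+6].astype(float); m=np.clip(np.median(w)-15-w,0,None); yy,xx=np.mgrid[-5:6,-5:6]
    p=(u+(m*xx).sum()/m.sum(), v+(m*yy).sum()/m.sum()); q=ray_plane(c,p,.03,c["pose"])[0]; T.append(q); print(p,q)
T=np.array(T); mid=(T[1]+T[2])/2; d=mid-T[0]; print("yaw",np.degrees(np.arctan2(d[1],d[0])),"len",np.hypot(*d[:2]),"ctr",(mid+T[0])/2, np.linalg.norm(T[1]-T[2]))
e=T[2]-T[1]; print(np.degrees(np.arctan2(e[1],e[0])))
print("used at .036",ray_plane(c,(470,189),.036,c["pose"]))
E
```

```text
(np.float64(301.2786489746683), np.float64(155.6670687575392)) [0.48255268 0.05789783 0.03      ]
(np.float64(244.4056), np.float64(213.8064)) [0.56316959 0.02834647 0.03      ]
(np.float64(279.39234839234837), np.float64(231.76271876271878)) [0.56646264 0.0707706  0.03      ]
yaw -5.788478204758793 len 0.08268504740452493 ctr [0.5236844  0.05372818 0.03      ] 0.0425517444449786
85.56147412834291
used at .036 [[0.44244827 0.23011561 0.036     ]]
```

View pics/w1c.png

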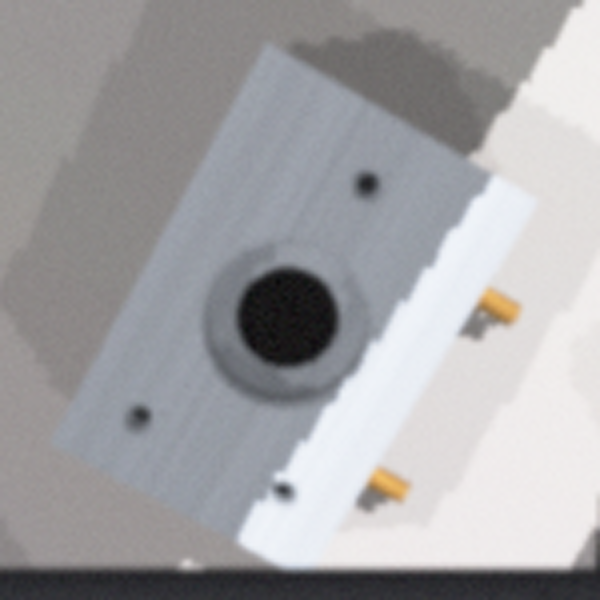

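```bash
python3 - <<'E'
from h import *
c=np.load("pics/w1.npy",allow_pickle=True).item()
T=ray_plane(c,[(301.4,155.9),(244.3,214.1),(280.7,232.4)],.03,c["pose"])
M=np.array([(-42,0),(42,-22),(42,22)])/1000.
A=M-M.mean(0);B=T[:,:2]-T[:,:2].mean(0)
U,S,V=np.linalg.svd(A.T@B);R=(U@V).T; print(np.degrees(np.arctan2(R[1,0],R[0,0])),S.sum()/(A**2).sum(), T[:,:2].mean(0)-R@M.mean(0))
print("residual",B-A@R.T)
print("rim",ray_plane(c,(281.75,190.75),.03,c["pose"]))
E
```

```text
-5.1265762322736474 0.9873477824247591 [0.52365119 0.05419883]
residual [[ 8.96550511e-04  1.58599111e-04]
 [ 2.43717205e-07 -1.66434512e-04]
 [-8.96794229e-04  7.83540139e-06]]
rim [[0.52396273 0.05458328 0.03      ]]
```

Call:
{"api": "apply_moves", "payload": {"plan": [[0,[0.56,0.69,0.2],0],[0,[0.56,0.69,0.2],0],[0,[0.56,0.69,0.2],0],[0,[0.56,0.69,0.2],0],[0,[0,0,0],0],[0,[0,0,0],0]]}}

```text
time_s: 2.7
tcp_pos: [0.6078, 0.2113, 0.1445]
eef_rot: [-180.0, 0.0, 113.9]
contact_force: [-0.5, -0.5, -0.1]
gripper_width: 0.0878
```

```bash
python3 look.py w2
```

```text
2.7 [0.60784742 0.21133454 0.14447879] [-1.79961314e+02  6.37934737e-03  1.13927654e+02] 0.08782911667807458 [-0.53255502 -0.54429437 -0.13424284]
```

View pics/w2.png

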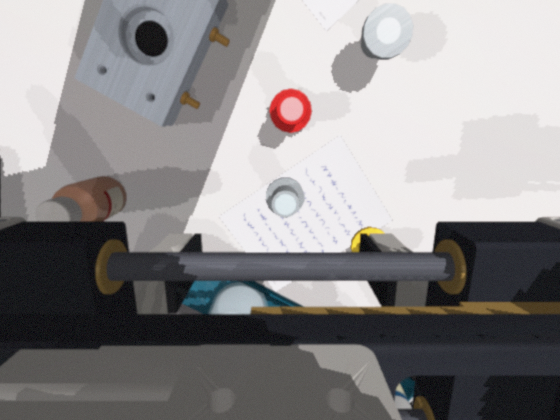

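```bash
python3 - <<'E'
from h import *
c=np.load("pics/w2.npy",allow_pickle=True).item(); f=c["frame"]
cv2.imwrite("pics/w2c.png",cv2.resize(f[165:230,250:315],(650,650),interpolation=cv2.INTER_CUBIC))
E
```

```text
(no output)
```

View pics/w2c.png

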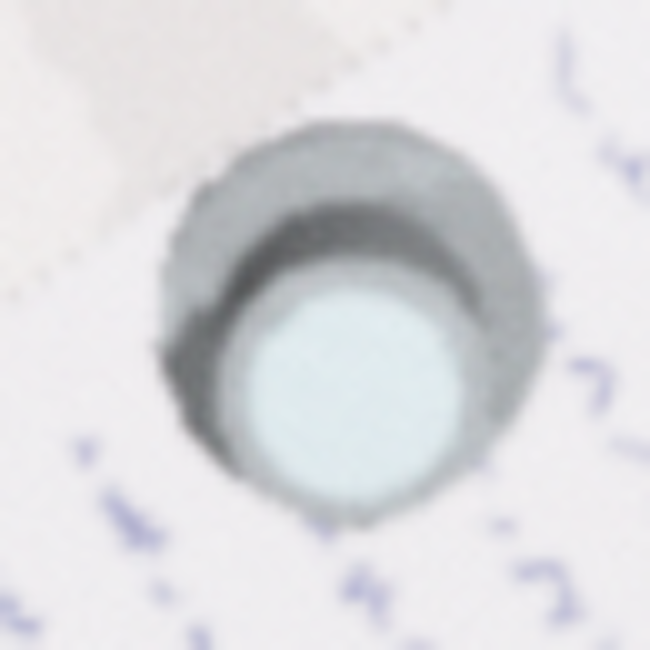

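```bash
python3 - <<'E'
from h import *
c=np.load("pics/w2.npy",allow_pickle=True).item()
print(ray_plane(c,(284.7,203.6),.036,c["pose"]),ray_plane(c,(284.8,195.4),.008,c["pose"]))
E
```

```text
[[0.60617585 0.21493045 0.036     ]] [[0.60465281 0.21480217 0.008     ]]
```

Call:
{"api": "apply_moves", "payload": {"plan": [[0,[0.08,-0.01,0.5],0],[0,[0,0,0.6],0],[0,[0,0,0.6],0],[0,[0,0,0.5],0],[0,[0,0,0.3],0],[0,[0,0,0.13],0],[0,[0,0,0],0],[255,[0,0,0],0],[255,[0,0,0],0],[255,[0,0,0],0],[255,[0,0,0],0],[255,[0,0,0],0]], "squeeze": 20}}

```text
time_s: 4.25
tcp_pos: [0.606, 0.2162, 0.0131]
eef_rot: [180.0, -0.0, 114.0]
contact_force: [-0.2, -0.3, 0.8]
gripper_width: 0.0434
```

Call:
{"api": "apply_moves", "payload": {"plan": [[255,[0,0,0],0],[255,[0,0,0],0],[255,[0,0,0],0]]}}

```text
time_s: 4.62
tcp_pos: [0.606, 0.2161, 0.013]
eef_rot: [-180.0, 0.0, 114.0]
contact_force: [-0.0, 0.1, 0.0]
gripper_width: 0.0256
```

```bash
python3 look.py w3
```

```text
4.625 [0.60596224 0.21611081 0.01303714] [-1.79997454e+02  5.25228412e-04  1.13996251e+02] 0.0255797054879578 [-0.02498208  0.06612963  0.03156617]
```

View pics/w3.png

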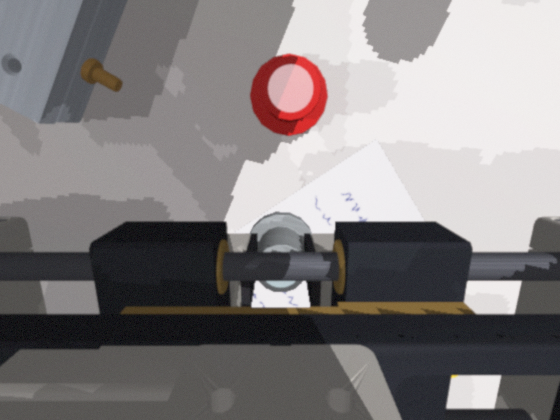

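```bash
python3 - <<'E'
from h import *
c=np.load("pics/w3.npy",allow_pickle=True).item(); f=c["frame"]
cv2.imwrite("pics/w3c.png",cv2.resize(f[200:300,230:330],(800,800)[:2] if 0 else (600,600),interpolation=cv2.INTER_CUBIC))
a=np.linspace(0,2*np.pi,9)
p,e=c["pose"]
Rw=Ro.from_euler('xyz',e,degrees=True).as_matrix()
for off in (-.002,0,.002):
    for z,rr in((.008,.020),(.036,.013)):
        o=np.array([p[0],p[1],z])+Rw@[0,off,0]
        print(off,z,project(c,[o+Rw@[0,-rr,0]],c["pose"]).round(1),project(c,[o+Rw@[-rr,0,0],o+Rw@[rr,0,0],o+Rw@[0,rr,0]],c["pose"]).round(1).tolist())
E
```

```text
-0.002 0.008 [[280.4 210.2]] [[245.4, 244.0], [315.4, 243.9], [280.4, 275.8]]
-0.002 0.036 [[280.4 240.1]] [[253.5, 265.5], [307.4, 265.5], [280.4, 289.8]]
0 0.008 [[280.4 213.6]] [[245.5, 247.2], [315.3, 247.2], [280.4, 278.9]]
0 0.036 [[280.4 244.1]] [[253.5, 269.3], [307.3, 269.3], [280.5, 293.4]]
0.002 0.008 [[280.4 217.1]] [[245.6, 250.5], [315.2, 250.4], [280.4, 282.0]]
0.002 0.036 [[280.4 248. ]] [[253.6, 273.1], [307.2, 273.1], [280.5, 297.0]]
```

View pics/w3c.png

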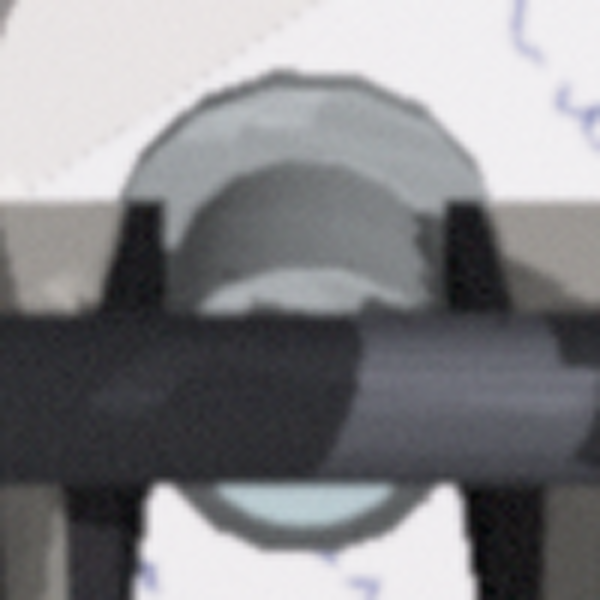

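Call:
{"api": "apply_moves", "payload": {"plan": [[255,[0,0,-0.4],0],[255,[0,0,-0.6],0],[255,[0,0,-0.6],0],[255,[-0.457,-0.562,0],0],[255,[-0.457,-0.562,0],0],[255,[-0.457,-0.562,0],0],[255,[-0.457,-0.562,0],0],[255,[-0.457,-0.562,0],0],[255,[0,0,0],0],[255,[0,0,0.3],0],[255,[0,0,0],0],[255,[0,0,0],0]]}}

```text
time_s: 6.18
tcp_pos: [0.5242, 0.0551, 0.0775]
eef_rot: [-179.9, 0.0, 114.0]
contact_force: [-0.1, -0.1, -0.8]
gripper_width: 0.0255
```

```bash
python3 look.py w4; python3 look.py s4 scene; python3 - <<'E'
from h import *
a=cv2.imread("pics/s4.png")[200:290,200:310]; cv2.imwrite("pics/s4c.png",cv2.resize(a,None,fx=6,fy=6,interpolation=cv2.INTER_CUBIC))
E
```

```text
6.175 [0.52417556 0.05508575 0.07753093] [-1.79941047e+02  9.14117087e-03  1.14043457e+02] 0.025477051137964054 [-0.12025539 -0.1479005  -0.82295436]
6.225 [0.52428148 0.05509492 0.0777534 ] [-1.79968513e+02  7.42528759e-03  1.14039826e+02] 0.025092447504895105 [ 0.48590419 -0.07556386 -0.3848738 ]
```

View pics/w4.png

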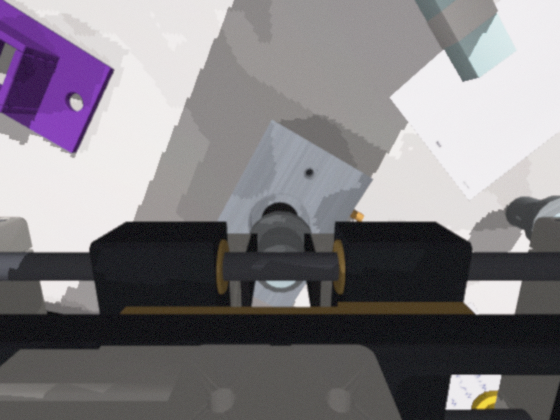

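View pics/s4c.png

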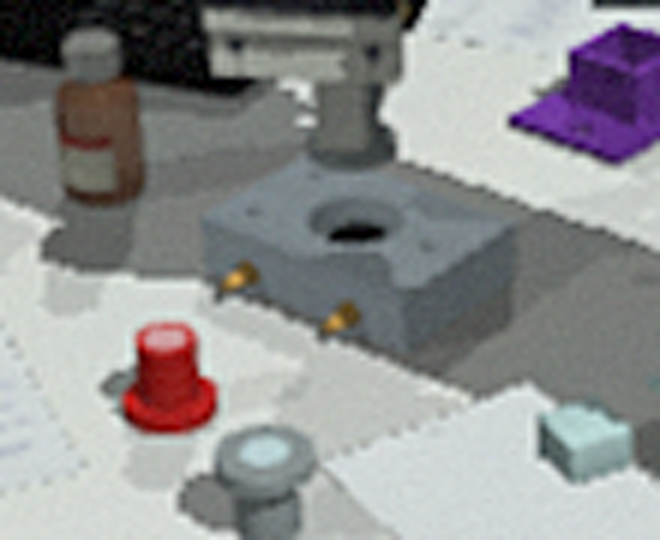

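```bash
python3 - <<'E'
from h import *
c=np.load("pics/w4.npy",allow_pickle=True).item(); f=c["frame"]
im=f[110:230,210:370]; cv2.imwrite("pics/w4c.png",cv2.resize(im,None,fx=5,fy=5,interpolation=cv2.INTER_CUBIC))
E
```

```text
(no output)
```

View pics/w4c.png

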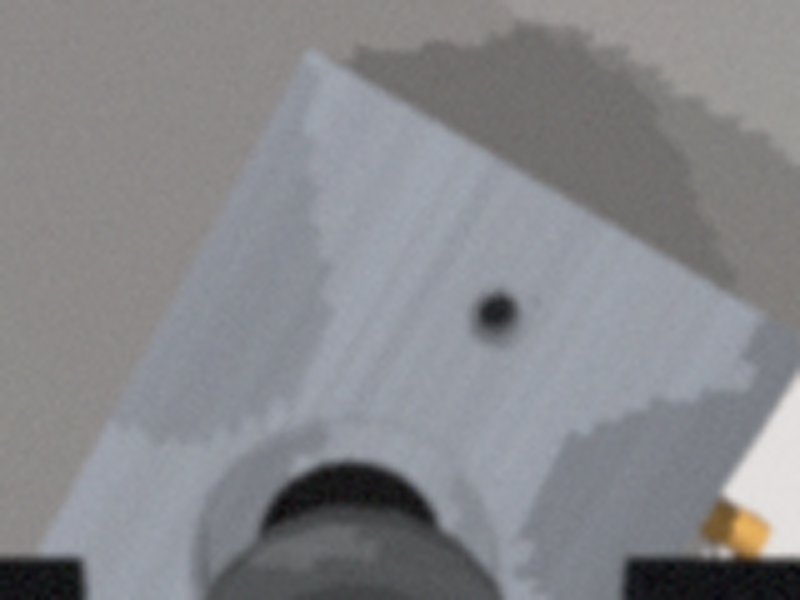

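```bash
python3 - <<'E'
from h import *
c=np.load("pics/w4.npy",allow_pickle=True).item(); p,e=c["pose"]
Rw=Ro.from_euler('xyz',e,degrees=True).as_matrix()
for z in (.03,):
  q=ray_plane(c,[(308.6,172.6),(271.6,119.6),(362.3,173.4),(279.2,221.6),(279.2,192.0)],z,(p,e)); print(q)
d=q[2]-q[1]; L=np.linalg.norm(d);print(L, np.degrees(np.arctan2(d[1],d[0]))-90)
for yaw in(-5.1,-6):
  a=np.radians(yaw); print(q[0]+.042*np.array([np.cos(a),np.sin(a),0]))
print("rim left-right, px at z",project(c,[[.5238,.0544,.03]],(p,e)))
E
```

```text
[[0.48263158 0.05759418 0.03      ]
 [0.46107717 0.02072467 0.03      ]
 [0.46826191 0.09119811 0.03      ]
 [0.52259929 0.05348625 0.03      ]
 [0.50306017 0.04480275 0.03      ]]
0.07083872890829576 -5.8211727849068495
[0.5244653  0.05386062 0.03      ]
[0.5244015  0.05320399 0.03      ]
rim left-right, px at z [[279.68989237 223.58011908]]
```

Call:
{"api": "apply_moves", "payload": {"plan": [[255,[-0.012,-0.003,0.3],0],[255,[0,0,0.3],0],[255,[0,0,0.05],0],[255,[0,0,0.05],0],[255,[0,0,0.05],0],[255,[0,0,0],0]]}}

```text
time_s: 7.02
tcp_pos: [0.5242, 0.054, 0.0406]
eef_rot: [180.0, -0.0, 114.0]
contact_force: [0.4, -0.4, -0.8]
gripper_width: 0.0253
```

Call:
{"api": "apply_moves", "payload": {"plan": [[255,[0,0,0.05],0],[255,[0,0,0.05],0],[255,[0,0,0.03],0],[255,[0,0,0.015],0],[255,[0,0,0],0]]}}

```text
time_s: 7.65
tcp_pos: [0.5242, 0.054, 0.0333]
eef_rot: [-180.0, 0.0, 114.0]
contact_force: [0.3, 0.2, -0.9]
gripper_width: 0.0257
```

Call:
{"api": "apply_moves", "payload": {"plan": [[0,[0,0,0],0],[0,[0,0,0],0],[0,[0,0,0],0],[0,[0,0,0],0],[0,[0,0,-0.4],0],[0,[0,0,-0.8],0],[0,[0,0,-0.8],0],[0,[0,0,-0.8],0],[0,[0,0,0],0],[0,[0,0,0],0]]}}

```text
time_s: 8.9
tcp_pos: [0.5238, 0.0539, 0.173]
eef_rot: [-180.0, -0.0, 114.0]
contact_force: [0.3, -0.1, -0.6]
gripper_width: 0.0876
```

```bash
python3 look.py w5; python3 look.py s5 scene; python3 - <<'E'
from h import *
a=cv2.imread("pics/s5.png")[215:275,220:300]; b=cv2.imread("pics/w5.png")[110:240,200:360]
a=cv2.resize(a,(400,300),interpolation=cv2.INTER_CUBIC);b=cv2.resize(b,(400,325),interpolation=cv2.INTER_CUBIC)
cv2.imwrite("pics/w5c.png",cv2.resize(cv2.imread("pics/w5.png")[110:240,200:360],None,fx=4.5,fy=4.5,interpolation=cv2.INTER_CUBIC)); cv2.imwrite("pics/s5c.png",a)
E
```

```text
8.9 [0.52375046 0.05392611 0.17296635] [-1.79991610e+02 -2.11822970e-02  1.13982158e+02] 0.08758927927814623 [ 0.26953665 -0.13930106 -0.63934684]
8.95 [0.52345603 0.05381212 0.17240523] [-1.79918981e+02 -1.70973504e-02  1.13984957e+02] 0.08792492184951356 [-1.12469217 -0.06285423 -0.32217985]
```

View pics/w5c.png

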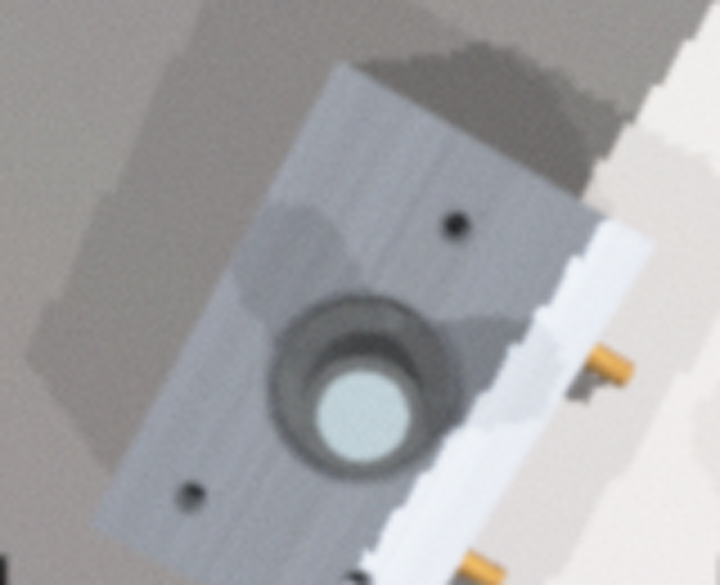

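View pics/s5c.png

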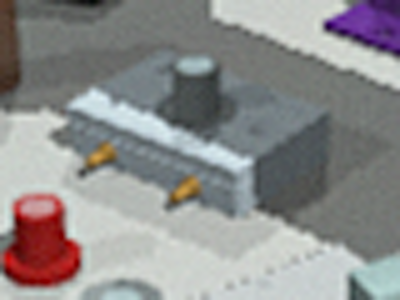

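```bash
python3 - <<'E'
from h import *
c=np.load("pics/w5.npy",allow_pickle=True).item(); p=c["pose"]
uv=np.array([(456,224),(190,495),(343,62),(655,240),(90,525)],float)/4.5-.39+[200,110]
q=ray_plane(c,uv,.03,p)[:,:2]; M=np.array([(-42,0),(42,-22),(-60,-40),(-60,40),(60,-40)])/1000.
print(q)
for idx in ([0,1],[2,3,4],[0,1,2,3,4]):
    m=M[idx];b=q[idx];A=m-m.mean(0);B=b-b.mean(0)
    U,S,V=np.linalg.svd(A.T@B); R=(U@np.diag([1,np.linalg.det(U@V)])@V).T
    print(idx,np.degrees(np.arctan2(R[1,0],R[0,0])),"ctr",b.mean(0)-R@m.mean(0),"scale",(B*(A@R.T)).sum()/(A**2).sum());print((B-A@R.T).round(4).tolist())
E
```

```text
[[0.48222569 0.05782903]
 [0.56335755 0.02796352]
 [0.46089142 0.02138822]
 [0.46763985 0.09928512]
 [0.57947752 0.00953585]]
[0, 1] -5.532809146556008 ctr [0.52385219 0.05384503] scale 0.9956356069881281
[[0.0002, -0.0001], [-0.0002, 0.0001]]
[2, 3, 4] -5.266520075324786 ctr [0.52380902 0.05484434] scale 0.9912650080850582
[[0.0005, 0.0009], [-0.0001, -0.0009], [-0.0004, 0.0]]
[0, 1, 2, 3, 4] -5.398612961143826 ctr [0.52383182 0.05441634] scale 0.9923666775283609
[[0.0002, -0.0005], [-0.0002, -0.0006], [0.0006, 0.0011], [-0.0002, -0.0006], [-0.0003, 0.0006]]
```

Call:
{"api": "apply_moves", "payload": {"plan": [[0,[-0.86,-0.315,0],0],[0,[-0.86,-0.315,0],0],[0,[-0.86,-0.315,0],0],[0,[-0.86,-0.315,0],0],[0,[-0.86,-0.315,0],0],[0,[-0.86,-0.315,0],0],[0,[-0.86,-0.315,0],0],[0,[-0.86,-0.315,0],0],[0,[0,0,0.3],0],[0,[0,0,0],-1],[0,[0,0,0],0],[0,[0,0,0],0]]}}

```text
time_s: 10.5
tcp_pos: [0.5489, -0.3109, 0.1578]
eef_rot: [-180.0, -0.0, 119.9]
contact_force: [0.5, -0.8, 0.6]
gripper_width: 0.0878
```

```bash
python3 look.py w6
```

```text
10.5 [ 0.54887419 -0.31092253  0.15781131] [-1.79967207e+02 -3.16278307e-02  1.19913220e+02] 0.08777893777103961 [ 0.47965798 -0.79402993  0.64501507]
```

View pics/w6.png

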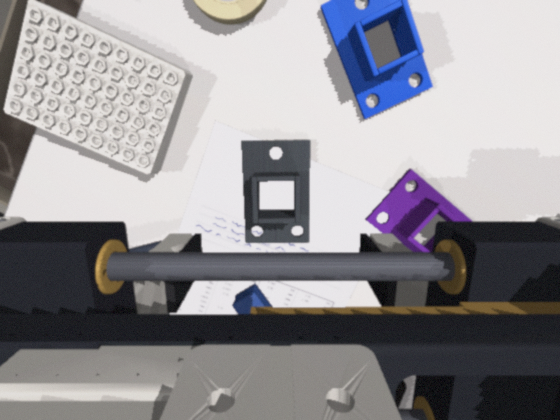

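```bash
python3 - <<'E'
from h import *
f=cv2.imread("pics/w6.png")[130:255,220:335]; cv2.imwrite("pics/w6c.png",cv2.resize(f,None,fx=4.8,fy=4.8,interpolation=cv2.INTER_CUBIC))
g=cv2.cvtColor(f,cv2.COLOR_BGR2GRAY); m=(g>130).astype(np.uint8)
n,l,s,ce=cv2.connectedComponentsWithStats(m)
for i in range(n):
    if 20<s[i,4]<1500: print(ce[i]+[220,130],s[i])
E
```

```text
[275.4109589  152.73972603] [ 49  17  14  13 146]
[276.10416667 195.03968254] [  39   50   35   30 1008]
[296.78095238 230.2952381 ] [ 71  95  12  11 105]
[256.58653846 230.77884615] [ 31  96  12  11 104]
```

View pics/w6c.png

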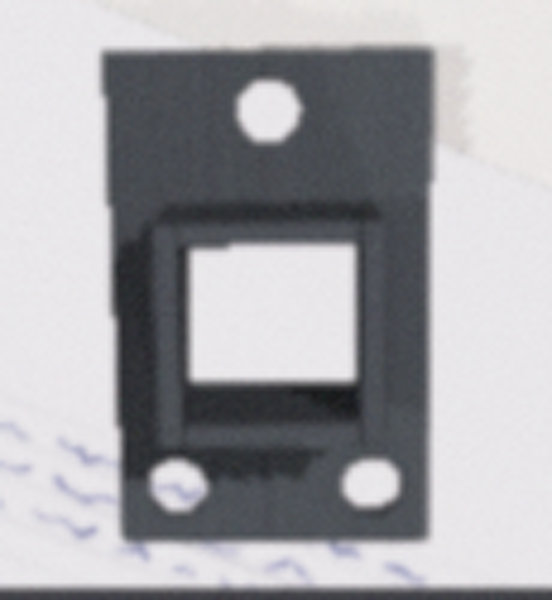

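```bash
python3 - <<'E'
from h import *
c=np.load("pics/w6.npy",allow_pickle=True).item(); p,e=c["pose"]
Rw=Ro.from_euler('xyz',e,degrees=True).as_matrix()
off=lambda uv:np.array(uv,float)/4.8-.4+[220,130]
q=ray_plane(c,off([(268,110),(371,484),(180,486)]),.004,(p,e))[:,:2]; M=np.array([(-42,0),(42,22),(42,-22)])/1000.
b=q
for M in (np.array([(-42,0),(42,22),(42,-22)])/1000.,):
    A=M-M.mean(0);B=b-b.mean(0);U,S,V=np.linalg.svd(A.T@B);R=(U@V).T
    print(np.linalg.det(R),np.degrees(np.arctan2(R[1,0],R[0,0])),b.mean(0)-R@M.mean(0),S.sum()/(A**2).sum(),(B-A@R.T).round(4).tolist())
    ctr=b.mean(0)-R@M.mean(0)
h=ray_plane(c,off([(267,334.5)]),.036,(p,e))[0]; print("hood",h)
for cc in (ctr,h[:2]):
    print("tool delta",(Rw.T@np.array([cc[0]-p[0],cc[1]-p[1],0])).round(4))
E
```

```text
1.0000000000000004 30.759892838659987 [ 0.55049566 -0.31471987] 0.99383108210701 [[0.0002, 0.0001], [0.0002, -0.0003], [-0.0004, 0.0003]]
hood [ 0.55038405 -0.315462    0.036     ]
tool delta [-0.0041 -0.0005 -0.    ]
tool delta [-0.0047 -0.001  -0.    ]
```

Call:
{"api": "apply_moves", "payload": {"plan": [[0,[-0.088,-0.014,0.4],0],[0,[0,0,0.7],-0.14],[0,[0,0,0.7],0],[0,[0,0,0.6],0],[0,[0,0,0.4],0],[0,[0,0,0.15],0],[0,[0,0,0],0],[0,[0,0,0],0]]}}

```text
time_s: 11.55
tcp_pos: [0.5513, -0.3158, 0.0119]
eef_rot: [179.9, 0.1, 120.8]
contact_force: [1.2, 0.5, -0.5]
gripper_width: 0.0878
```

Call:
{"api": "apply_moves", "payload": {"plan": [[255,[0,0,0],0],[255,[0,0,0],0],[255,[0,0,0],0],[255,[0,0,0],0],[255,[0,0,0],0],[255,[0,0,0],0]], "squeeze": 35}}

```text
time_s: 12.3
tcp_pos: [0.5505, -0.3156, 0.0108]
eef_rot: [-180.0, -0.0, 120.8]
contact_force: [-0.8, 0.6, 0.2]
gripper_width: 0.0457
```

```bash
python3 look.py w7
```

```text
12.3 [ 0.55049063 -0.31562094  0.01078211] [-1.79993050e+02 -8.34183718e-03  1.20836436e+02] 0.045733095356101816 [-0.76611236  0.60676673  0.1601493 ]
```

View pics/w7.png

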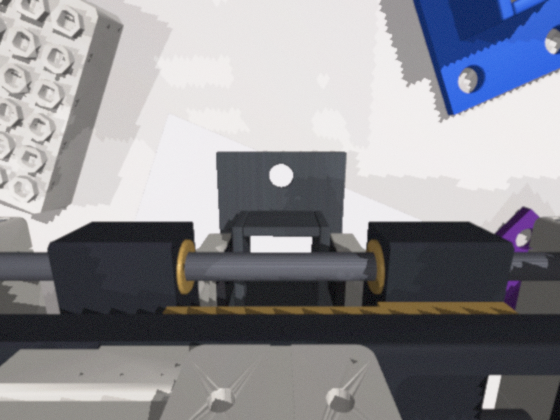

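```bash
python3 - <<'E'
from h import *
c=np.load("pics/w7.npy",allow_pickle=True).item(); p,e=c["pose"]
Rw=Ro.from_euler('xyz',e,degrees=True).as_matrix()
f=c["frame"][155:195,260:300]; g=cv2.cvtColor(f,cv2.COLOR_BGR2GRAY)
n,l,s,ce=cv2.connectedComponentsWithStats((g>130).astype(np.uint8))
for i in range(1,n):
  if s[i,4]>100:
    uv=ce[i]+[260,155]; print(uv,s[i])
    for z in(0,.006): print((Rw.T@(ray_plane(c,uv,z,(p,e))[0]-p)).round(4))
y=np.array([[-.065,-.055]]) 
f=c["frame"][140:240,200:360]; cv2.imwrite("pics/w7c.png",cv2.resize(f,None,fx=5,fy=5,interpolation=cv2.INTER_CUBIC))
E
```

```text
[280.52876106 175.00221239] [  9   8  24  25 452]
[ 0.0002 -0.0408  0.0108]
[ 0.0001 -0.0417  0.0048]
```

View pics/w7c.png

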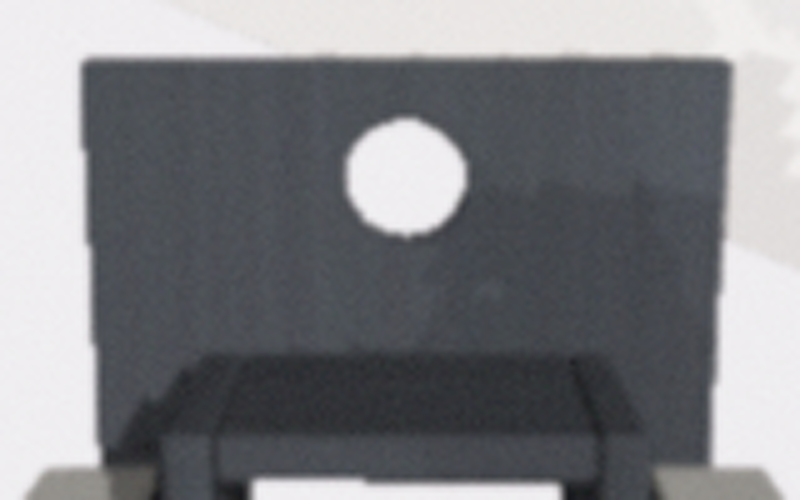

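Call:
{"api": "apply_moves", "payload": {"plan": [[255,[0,0,-0.2],0],[255,[0,0,-0.5],0],[255,[0,0,-0.6],0],[255,[0,0,-0.5],0],[255,[0,0,-0.2],0],[255,[0,0,0],0],[255,[0,0,0],0]]}}

```text
time_s: 13.22
tcp_pos: [0.5498, -0.3154, 0.1097]
eef_rot: [-179.9, -0.1, 120.8]
contact_force: [-0.3, -0.6, -1.8]
gripper_width: 0.0458
```

```bash
python3 look.py w8; python3 look.py s8 scene
```

```text
13.225 [ 0.54982859 -0.31538718  0.10966059] [-1.79937853e+02 -8.25778436e-02  1.20823159e+02] 0.045818538749434465 [-0.34514739 -0.55384319 -1.81400253]
13.275 [ 0.54982331 -0.31539566  0.10952884] [-1.79926540e+02 -9.14835347e-02  1.20824864e+02] 0.04588799673204677 [-0.16167719 -0.39576633 -1.56267773]
```

View pics/w8.png

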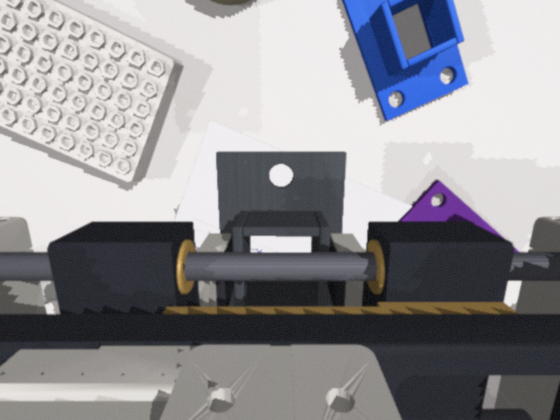

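Cover lifted and unmoved in the grip: hole2 is still at (280.5,175) and the weight reads about 1.8 N. I'll carry it over the chamber next.

Call:
{"api": "apply_moves", "payload": {"plan": [[255,[0.4,0.2,0],0],[255,[0.663,0.333,0],0],[255,[0.663,0.333,0],0],[255,[0.663,0.333,0],0],[255,[0.663,0.333,0],0],[255,[0.663,0.333,0],0],[255,[0.663,0.333,0],0],[255,[0.663,0.333,0],0],[255,[0.663,0.333,0],0],[255,[0.663,0.333,0],0],[255,[0.26,0.13,0],0],[255,[0,0,0],0]]}}

```text
time_s: 14.82
tcp_pos: [0.5231, 0.055, 0.1106]
eef_rot: [-180.0, -0.0, 120.9]
contact_force: [0.2, -0.2, -1.8]
gripper_width: 0.0456
```

Call:
{"api": "apply_moves", "payload": {"plan": [[255,[0,0,0],0.5],[255,[0,0,0],1],[255,[0,0,0],1],[255,[0,0,0],1],[255,[0,0,0],1],[255,[0,0,0],1],[255,[0,0,0],0.54],[255,[0,0,0],0],[255,[0,0,0],0]]}}

```text
time_s: 15.95
tcp_pos: [0.5234, 0.0536, 0.1107]
eef_rot: [-180.0, 0.0, 84.6]
contact_force: [0.1, 0.1, -1.0]
gripper_width: 0.0457
```

```bash
python3 look.py w9
```

```text
15.95 [0.52343445 0.05355666 0.11069709] [-1.79985942e+02  8.95600865e-03  8.46287459e+01] 0.045696225508047146 [ 0.08896905  0.14048536 -0.99737808]
```

View pics/w9.png

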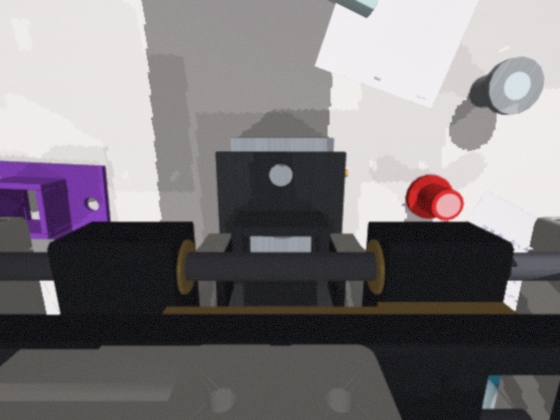

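Call:
{"api": "apply_moves", "payload": {"plan": [[255,[0.01,0,0.2],0],[255,[0,0,0.3],0],[255,[0,0,0.2],0],[255,[0,0,0.2],0],[255,[0,0,0.2],0],[255,[0,0,0.14],0],[255,[0,0,0],0],[255,[0,0,0],0],[255,[0,0,0],0]]}}

```text
time_s: 17.12
tcp_pos: [0.5239, 0.0547, 0.0492]
eef_rot: [180.0, -0.0, 84.6]
contact_force: [0.2, 0.0, -1.7]
gripper_width: 0.0457
```

```bash
python3 look.py w10; python3 look.py s10 scene; python3 look.py t10 top;python3 - <<'E'
from h import *
f=cv2.imread("pics/w10.png")[120:240,200:360]; cv2.imwrite("pics/w10c.png",cv2.resize(f,None,fx=5,fy=5,interpolation=cv2.INTER_CUBIC))
f=cv2.imread("pics/s10.png")[190:270,210:320]; cv2.imwrite("pics/s10c.png",cv2.resize(f,None,fx=6,fy=6,interpolation=cv2.INTER_CUBIC))
E
```

```text
17.125 [0.52389337 0.05471628 0.04924216] [ 1.79955711e+02 -2.30505073e-02  8.45997052e+01] 0.04568895156747807 [ 0.19543857  0.01536547 -1.73635018]
17.175 [0.52384218 0.05472617 0.04921023] [ 1.79961144e+02 -2.22024234e-02  8.46002278e+01] 0.04598698394342076 [ 0.13444157  1.28074317 -1.14361462]
17.225 [0.52381007 0.05470204 0.04917124] [ 1.79963289e+02 -2.13994286e-02  8.45970341e+01] 0.04568414118822188 [ 0.17696654 -0.4278931  -1.21569651]
```

View pics/w10c.png

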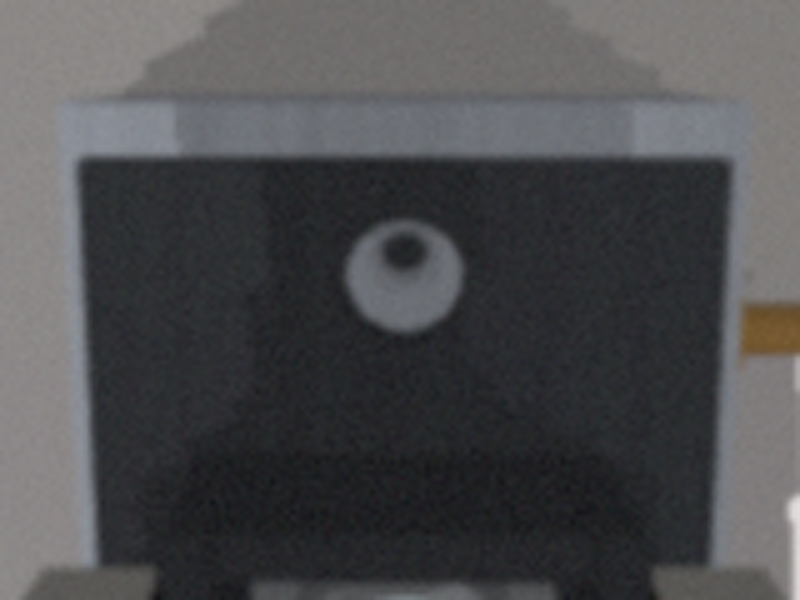

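View pics/s10c.png

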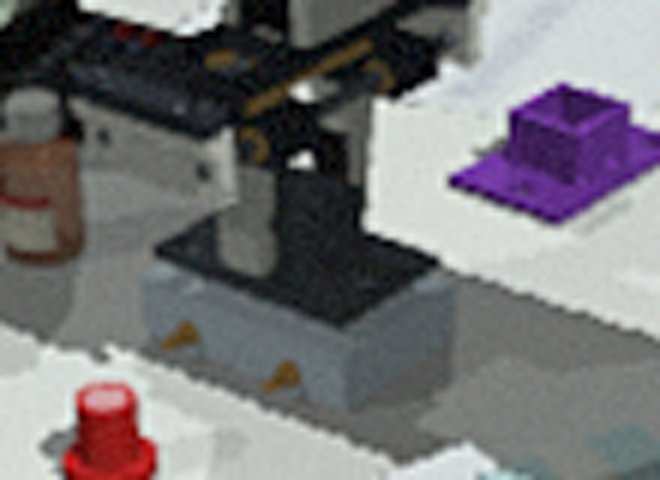

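```bash
python3 - <<'E'
from h import *
c=np.load("pics/w10.npy",allow_pickle=True).item(); p,e=c["pose"]
Rw=Ro.from_euler('xyz',e,degrees=True).as_matrix()
off=lambda uv:np.array(uv,float)/5-.4+[200,120]
T=lambda uv,z:(Rw.T@(ray_plane(c,off([uv]),z,(p,e))[0]-p)).round(4)
print("hole top edge plane: centre",T((405,276),.0424),"  thread2",T((403,250),.03))
print("top rim lower/upper:", T((405,219),.0384),T((405,219),.0444),T((405,333),.0444),T((405,333),.0384))
print("chamber corners",T((58,100),.03),T((750,100),.03),"plate",T((78,158),.0444),T((735,160),.0444))
print("thread exp",(Rw.T@(np.array([.5238-.042*np.cos(np.radians(5.4)),.0541+.042*np.sin(np.radians(5.4)),.03])-p)).round(4))
E
```

```text
hole top edge plane: centre [-0.0001 -0.0414  0.0068]   thread2 [-0.0003 -0.0426  0.0192]
top rim lower/upper: [-0.0001 -0.0472  0.0108] [-0.0001 -0.0479  0.0048] [-0.0001 -0.0355  0.0048] [-0.0001 -0.0344  0.0108]
chamber corners [-0.0396 -0.0598  0.0192] [ 0.0393 -0.0597  0.0192] plate [-0.0346 -0.0543  0.0048] [ 0.0348 -0.0541  0.0048]
thread exp [-0.0006 -0.042   0.0192]
```

View pics/t10.png

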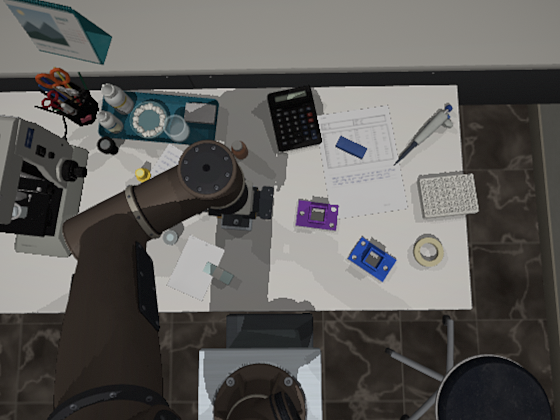

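Call:
{"api": "apply_moves", "payload": {"plan": [[255,[-0.006,-0.016,0],0],[255,[0,0,0],0],[255,[0,0,0],0],[255,[0,0,0],0],[255,[0,0,0],0],[255,[0,0,0],0]]}}

```text
time_s: 18.02
tcp_pos: [0.5227, 0.0544, 0.0488]
eef_rot: [-180.0, 0.0, 84.6]
contact_force: [0.7, 0.1, -1.7]
gripper_width: 0.0461
```

```bash
python3 look.py w11;python3 - <<'E'
from h import *
f=cv2.imread("pics/w11.png")[120:300,200:360]; cv2.imwrite("pics/w11c.png",cv2.resize(f,None,fx=3.3,fy=3.3,interpolation=cv2.INTER_CUBIC))
E
```

```text
18.025 [0.52274271 0.05437645 0.04877782] [-1.79996031e+02  8.22094028e-04  8.45937970e+01] 0.04612006728683773 [ 0.73806638  0.13908772 -1.71459002]
```

View pics/w11c.png

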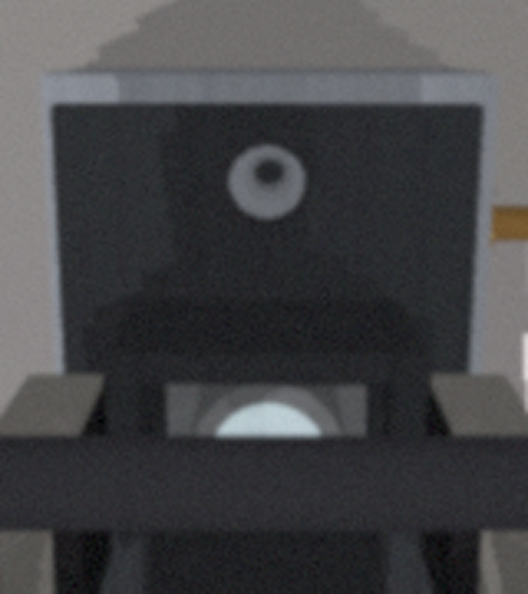

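The thread shows whole in hole2 at crop (268,172). The cell's glass sits centred in the hood, and the only load reads as the cover's own weight. Handing in.

```bash
python3 -c "
from plant import close_job
print(close_job())"
```

```text
the job is handed in; nothing more can be done
None
```

The fresh cell is in the chamber pocket, flange down and released. The cover plate is held level about 8 mm above the chamber, with its holes over the threads. I handed the job in at about 18 s; `close_job` reported no verdict.

- **Cell:** the insertion met no force. Pictures after release show it standing upright in the pocket.
- **Cover height:** the underside is at about 38 mm, worked out from the tool height at the grip. The force on the tool is about 1.7 N, which is just the cover's weight, so nothing is touching.
- **Hole alignment:** in the last wrist picture, thread 2 shows whole through its hole and the barrel is centred sideways in the hood. Before a final 0.8 mm correction, hole 2 and thread 2 were about 1 mm apart.
- **Not seen directly:** holes 0 and 1 were hidden by the gripper at the end. Their alignment is inferred from hole 2 and from the plate and chamber edges being parallel.
- **Disagreements:** the chamber measurements differed by about 1 mm between views, and the wrist camera's scale read about 1% small. Both are well inside the 3.5 mm hole tolerance.

I touched nothing else on the desk.

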